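Unlatch a mould box, set its lid aside and lay out the second sprig mould

ROBOT

A 6-joint arm with a two-finger parallel gripper is mounted at the origin on the work surface; the furniture and walls round the work are solid. World frame = base frame: x ahead of the robot, y to its left, z up, the work surface at z = 0. Lengths are in m, angles in rad, forces in N, time in s.
With the tool pointing down it reaches from about 0.325 to 0.9 m from the base axis. Payload 6.1 kg.
Tool frame: the origin (TCP) lies on the mounting face of the last link; the fingertips stand 182 mm ahead of it and the grasp point (between the pads) lies 164 mm ahead of it; z points along the fingers, y is the direction in which the jaws open and shut (so a half turn about z gives the same grasp; the last joint's range is limited). The gripper opens to 87 mm and grips with 3 to 60 N. Pads are 19 mm wide; open, the fingers measure 117 mm over their backs; the gripper's body (75 mm by 190 mm) begins 51 mm behind the grasp point.
Start: joints at [1.037, 0.22, 1.526, -0, 1.395, -0.126], TCP at [0.248, 0.574, 0.405] pointing down, gripper open.
Joint ranges: [-2.98, 2.98], [-0.91, 2.08], [0.09, 2.57], [-1.24, 4.39], [0.2, 2.65], [-2.68, 2.68]. Speed limits (rad/s): [2.57, 2.57, 3.01, 3.14, 3.14, 3.14].

INTERFACE

Orientations are given as a unit quaternion [x, y, z, w].
In Python, from rig import r gives the robot as it stands.
- The arm moves only by the shell command python3 -m crank 'ROWS' [OPENING] [FORCE]. ROWS is text: rows parted by semicolons, each of 4 numbers parted by spaces: the shift along the tool's x, y, z in mm, then the turn about the tool's z in degrees. In form: dx dy dz turn; .... A call has 1 to 12 rows; each row is the pose to reach, as a shift and turn from the pose commanded when the call began, along the tool's axes at that moment; what a row does not reach only later rows make up. A row lasts 1/10 s, in which the tool goes at most 50 mm and 8.59 degrees, less where a joint would pass 70% of its speed; a pose out of reach is approached as far as the arm can. A call with a gripper value outside its range is refused whole. OPENING is the finger opening in mm, from 0 to 87, set as the call begins (- or left out, the last holds). The fingers move at their own pace and stop on an object; FORCE is the grip in N (left out, the last holds). Time passes only in rows, so rows that repeat a pose let the fingers close. It gives the time, the measured TCP pose, the force and the opening at its end, in the units of the state.
- r.observe(): the state, without advancing time (a new reading comes with each control period).
- r.snapshot(name): name is "side" or "top"; returns the picture (420x560x3 uint8, red, green, blue); there is no depth.
- r.camera_params(name): a dict with "fx", "fy", "cx", "cy" (pixels), "R" (3x3) and "t" (3): a world point X has camera coordinates R X + t. Camera axes: x right, y down, z forward; pixel columns grow to the right and rows downward; lengths in m; the calibration is good to about 2 mm. A picture is of the moment at which its call begins. camera_params takes no time and is no camera call.
- r.job_done(): hands the job in, once; it reports no verdict.
The state is a dict: "t": time; "q": joint angles; "joint_vel": joint speeds; "tau": joint torques, N m; "tcp_pos": TCP position; "orientation": TCP orientation; "force": force on the tool from outside, world axes, zero at the start; "wrist_torque": the same for the moment, N m; "width": opening from 0.0 (shut) to 1.0 (fully open).
Only numpy, scipy, OpenCV 4.12 (cv2) and the standard library are available. Lean on these libraries where they do the work, as an engineer would, in place of code of your own. Each camera call takes 0.05 s, during which the arm holds its last target.

TASK

Get the second sprig mould out for pressing. Turn the black knob of the mould box clockwise to free the latch, lift the lid straight off by the knob and set it aside flat on the bench, right way up, clear of the box and the ware board; then take the plaster mould out of its slot and stand it on edge on the ware board. Let go of it there, so that you can take it again by its two ends, and lay it carved face up, wholly on the board: gently, without letting it drop or topple, and without shifting the other mould or the two glaze jars.

Things in the scene. Friction and masses are not known exactly. Their poses are not given: they have to be found in the camera images.
- mould_box: Open wooden box fixed to the bench, 110 (x) by 180 (y) mm, 80 high, walls 8, floor 8 thick. Origin: centre of its underside, z up. Floor ribs 10 high make two slots 30 wide, 40 mm either side of the centre along y: the mould is in the +y slot, the other is empty. Brass keepers (40 long, 11 deep, near the rim) amid the long walls hold the latch bar. Box and ware board may change sides.
- lid: Loose wooden lid, 116 (x) by 186 (y) by 9 mm, 0.25 to 0.4 kg. Origin: centre of the panel's underside, z up; 80 above the bench when shut. Two end battens reach 24 below the panel into the box with 2 to 3 mm of play: raise it 30 mm straight before moving sideways. On the bench it stands on these battens, origin 24 up.
- latch (a joint): Turn of knob and latch bar, rad. 0: knob across the box (along the lid's x), locked; grows clockwise seen from above; stop at 1.45, nearly along the box. Free of the keepers from about 1.0 on; before that the lid cannot be lifted. Starts at 0 to 0.2, resists with about 0.06 N m, stays where it is left.
- knob (a point): Middle of the knob on its turning axis, 37 above the underside of the lid panel. The knob is a black upright wing with flat parallel sides, 56 long, 14 thick, from 19 to 49 above that underside, a white dot at one end of its top. The point's x axis runs along the wing and turns with it.
- mould: White plaster mould, 62 (x) by 51 (y) by 20 mm with a 4 mm relief on its +z face; 0.07 to 0.12 kg. Origin: middle of its plain back; block centre 10 along +z. Starts on a long edge in its slot, y up, face to the box middle, top 59 above the bench; only its faces can be gripped there (ends too near the walls). Stands alone on edge. Released over 5 mm up or 10 degrees from flat it counts as dropped.
- ware_board: Pale wooden ware board on two battens, fixed to the bench, 190 (its x) by 270 (its y) mm, its top 22 above the bench. Origin: centre of the footprint at bench height, z up. The other mould lies near its -y end; the rest of it is free.
- mate: The other white sprig mould, same size, lying carved face up near the -y end of the ware board, 85 to 92 mm from its centre along y. Leave it there.
- blue_jar: Loose glaze jar with a blue label and white lid, 47 across, 60 high. Origin: centre of underside. Leave it.
- yellow_jar: Loose glaze jar with a yellow label and white lid, 47 across, 60 high. Origin: centre of underside. Leave it.

How it is judged:
On the way, in this order (a step that is already met when the one before it is completed fails the run):
1. the lid is off the box and stands right way up, flat on the bench, released (angle between lid's own z axis and vertical below 0.06 rad and height (world z) of lid between 0.018 and 0.03 m and contact force between the fingers and lid below 0.1 N and linear speed of lid below 0.02 m/s), for 0.2 s.
2. the mould stands on edge on the ware board, released (x of mould in the frame of ware_board between -0.085 and 0.085 m and y of mould in the frame of ware_board between -0.125 and 0.125 m and angle between mould's own z axis and vertical between 1.49 and 1.65 rad and z of mould in the frame of ware_board between 0.044 and 0.057 m and contact force between the fingers and mould below 0.1 N and linear speed of mould below 0.02 m/s), for 0.3 s.
At the end, for the whole second after the job is handed in: Lid right way up on its battens on the bench (panel 18 to 30 mm up, level to 0.06 rad); mould flat on the ware board, carved face up (to 0.06 rad), its centre 23 mm or more inside the board edges; both at rest and let go; other mould and jars where they stood (all of step 1 and x of mould in the frame of ware_board between -0.072 and 0.072 m and y of mould in the frame of ware_board between -0.112 and 0.112 m and z of mould in the frame of ware_board between 0.018 and 0.026 m and angle between mould's own z axis and vertical below 0.06 rad and linear speed of mould below 0.02 m/s and contact force between the fingers and mould below 0.1 N); the robot touches nothing.
It fails at once if the mould is dropped or let topple (moves faster than 0.35 m/s while no finger touches it) (linear speed of mould above 0.35 m/s and contact force between the fingers and mould below 0.05 N).
It fails at once if the lid is dropped (moves faster than 0.6 m/s while no finger touches it) (linear speed of lid above 0.6 m/s and contact force between the fingers and lid below 0.05 N).
It fails at once if the other mould is shifted by more than 10 mm (distance of mate from where it was at the start of the episode above 0.01 m).
It fails at once if a jar is shifted by more than 20 mm (distance of any of blue_jar, yellow_jar from where it was at the start of the episode above 0.02 m).
It also fails if it takes over 72 s, if anything falls off the work surface, if the arm or the gripper's body presses on something with over 40 N, if the wrist force passes 120 N, or if a joint passes its speed limit or range.

## Working session

There is one attempt and no reset: what is moved stays moved. The work goes in short steps, Python scripts to look and compute and a shell command to move; the robot and the scene stay as the last step left them, time stands still between calls to the robot, and variables do not carry over. Pictures are saved under pics/ and viewed, and the job is handed in when it is done.

```bash
ls; mkdir -p pics
python3 - <<'E'
from rig import r
import cv2
print(r.observe())
for n in("side","top"):
    im=r.snapshot(n); cv2.imwrite(f"pics/{n}0.png",im[:,:,::-1]); print(n,r.camera_params(n))
E
```

```text
pics
{'t': 0.0, 'q': array([ 1.03689823e+00,  2.21207408e-01,  1.52757306e+00,  2.46974524e-05,
        1.39468916e+00, -1.26082040e-01]), 'joint_vel': array([-0.00090246,  0.0005999 , -0.00093319, -0.00102112, -0.00029288,
       -0.00124012]), 'tau': array([ 1.55831574e-03, -4.94596839e+01, -3.87381148e+01,  7.01477844e-02,
        5.68106747e-02, -1.39472863e-04]), 'tcp_pos': array([0.24773577, 0.57352406, 0.40366866]), 'orientation': array([ 2.02499970e-01,  9.79281819e-01, -8.83910384e-04, -3.15600429e-04]), 'force': array([-0.8333031 ,  0.0700576 ,  0.41190005]), 'wrist_torque': array([-0.00403639, -0.00912272,  0.03121385]), 'width': 0.9969255634256268}
side {'fx': 396.7528031099835, 'fy': 396.7528031099835, 'cx': 276.29949600334646, 'cy': 212.4598187390666, 'R': array([[ 0.87517516, -0.48365866, -0.01194737],
       [-0.30018288, -0.52348008, -0.79740758],
       [ 0.37941888,  0.7014577 , -0.60332281]]), 't': array([-0.3571703 ,  0.20854874,  1.33678627])}
top {'fx': 382.88422406380573, 'fy': 382.88422406380573, 'cx': 277.75779640249056, 'cy': 208.9917228895857, 'R': array([[ 2.25460525e-02, -9.99744603e-01,  1.55086404e-03],
       [-9.97102796e-01, -2.25991449e-02, -7.26312143e-02],
       [ 7.26477126e-02,  9.11763072e-05, -9.97357660e-01]]), 't': array([-0.02211958,  0.42017323,  1.2908863 ])}
```

View pics/side0.png

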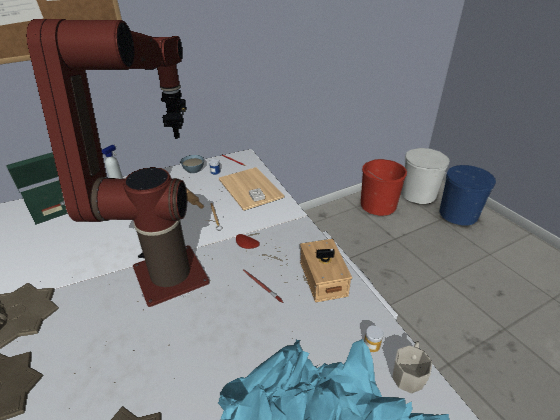

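View pics/top0.png

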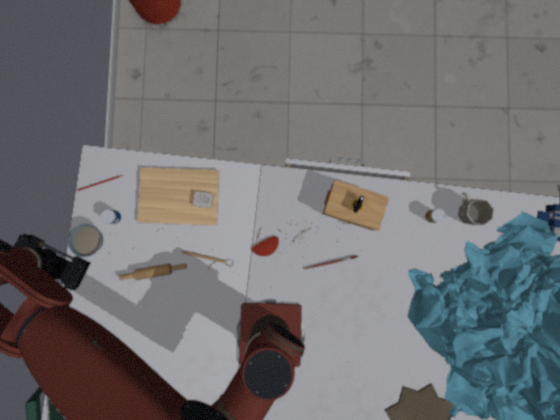

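Run:
```python
import cv2,numpy as np
t=cv2.imread("pics/top0.png");s=cv2.imread("pics/side0.png")
def c(im,x0,y0,x1,y1,k): return cv2.resize(im[y0:y1,x0:x1],None,fx=k,fy=k,interpolation=cv2.INTER_CUBIC)
cv2.imwrite("pics/tz_box.png",c(t,315,170,450,245,5.9))
cv2.imwrite("pics/tz_board.png",c(t,90,155,230,235,5.7))
cv2.imwrite("pics/sz_box.png",c(s,290,230,390,355,4.7))
cv2.imwrite("pics/sz_board.png",c(s,175,140,300,220,6.3))
```

```text
(no output)
```

View pics/tz_box.png

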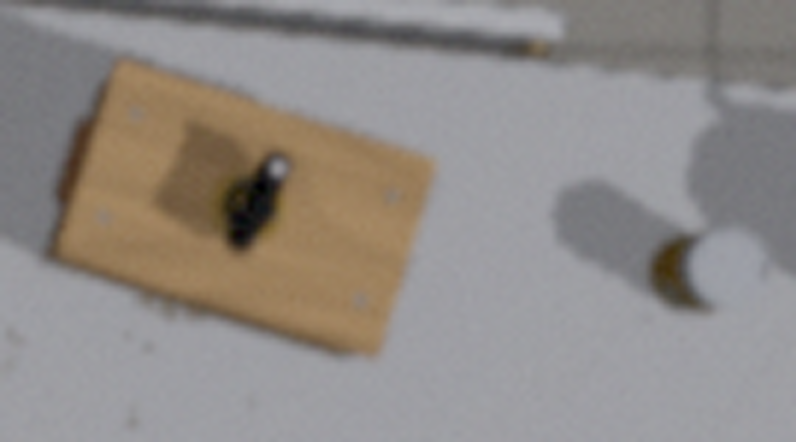

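View pics/tz_board.png

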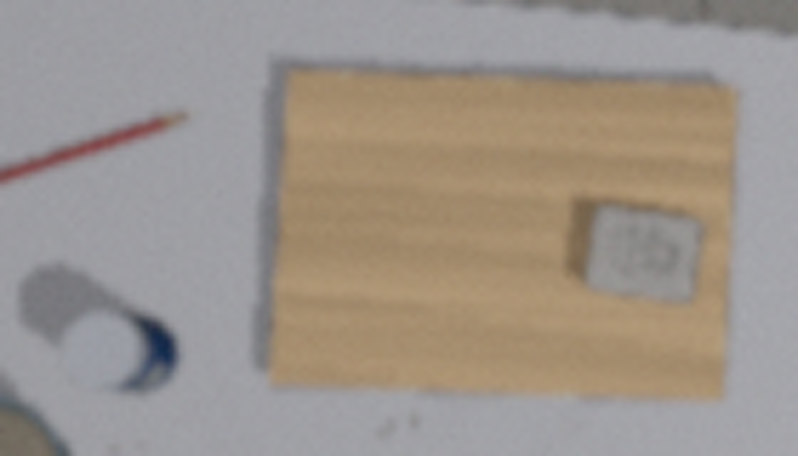

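View pics/sz_box.png

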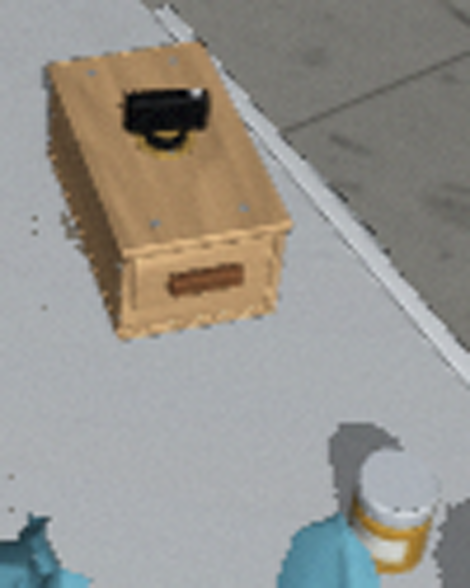

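View pics/sz_board.png

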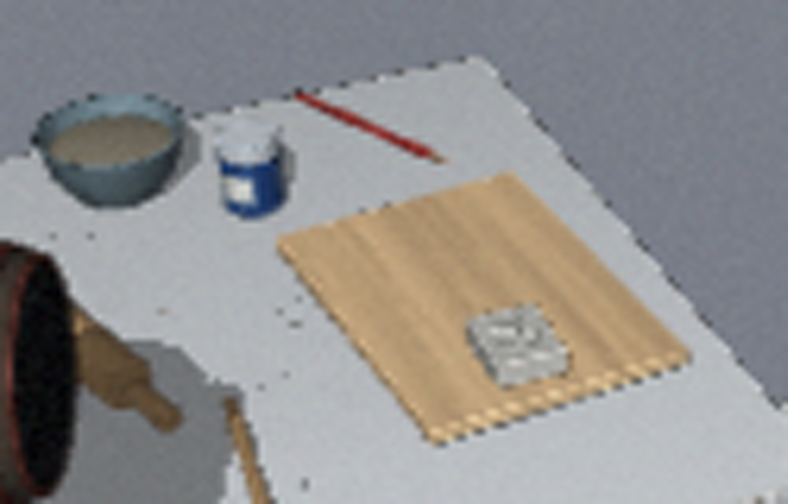

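```bash
cat > h.py <<'E'
import cv2,numpy as np
from rig import r
def ray(n,p):
    c=r.camera_params(n);R=np.array(c["R"]);t=np.array(c["t"])
    d=R.T@np.array([(p[0]-c["cx"])/c["fx"],(p[1]-c["cy"])/c["fy"],1.]);return -R.T@t,d
def onz(n,p,z):
    o,d=ray(n,p);return o+d*(z-o[2])/d[2]
def tri(pt,ps):
    A=[];b=[]
    for n,p in(("top",pt),("side",ps)):
        o,d=ray(n,p);d=d/np.linalg.norm(d);P=np.eye(3)-np.outer(d,d);A.append(P);b.append(P@o)
    A=np.vstack(A);b=np.hstack(b);x=np.linalg.lstsq(A,b,rcond=None)[0]
    return x,np.linalg.norm(A@x-b)*1e3
def proj(n,X):
    c=r.camera_params(n);q=np.array(c["R"])@X+np.array(c["t"]);return np.array([c["fx"]*q[0]/q[2]+c["cx"],c["fy"]*q[1]/q[2]+c["cy"]])
def wood(im):
    h=cv2.cvtColor(im,cv2.COLOR_BGR2HSV);return cv2.inRange(h,(8,70,90),(25,255,255))
def biggest(m,box):
    k=np.zeros_like(m);x0,y0,x1,y1=box;k[y0:y1,x0:x1]=m[y0:y1,x0:x1]
    cs,_=cv2.findContours(k,cv2.RETR_EXTERNAL,cv2.CHAIN_APPROX_NONE);return max(cs,key=cv2.contourArea)
E
python3 - <<'E'
from h import *
np.set_printoptions(precision=4,suppress=True)
t=cv2.imread("pics/top0.png");s=cv2.imread("pics/side0.png")
# board
def rect(n,c,z):
    P=np.array([onz(n,q+0.0,z)[:2] for q in c[:,0,:].astype(float)])
    return cv2.minAreaRect((P*1000).astype(np.float32))
bt=biggest(wood(t),(130,160,225,230)); 
print("board top",rect("top",bt,.022)); print(cv2.boxPoints(cv2.minAreaRect(bt)))
bs=biggest(wood(s),(215,160,290,212)); print("board side",rect("side",bs,.022))
lt=biggest(wood(t),(320,175,392,235)); print("lid top",rect("top",lt,.089))
print(cv2.boxPoints(cv2.minAreaRect(lt)))
h=cv2.cvtColor(t,cv2.COLOR_BGR2HSV)
bk=cv2.inRange(h,(0,0,0),(180,255,60));c=biggest(bk,(345,190,370,220));print("knob top",cv2.minAreaRect(c),rect("top",c,.129))
h=cv2.cvtColor(s,cv2.COLOR_BGR2HSV)
bk=cv2.inRange(h,(0,0,0),(180,255,60));c=biggest(bk,(305,240,345,265));print("knob side",cv2.minAreaRect(c),cv2.boundingRect(c))
# hand-picked corners triangulation: crop coords->full
T=lambda x,y:(315+x/5.9-.4,170+y/5.9-.4); S=lambda x,y:(290+x/4.7-.4,230+y/4.7-.4)
for nm,a,b in(("lid far-left",(117,60),(195,45)),("lid far-right",(434,160),(290,226)),("near-right",(378,354),(122,248)),("near-left",(55,250),(50,66)),("dot",(278,166),(196,94)),("knob other end top",(240,238),(128,94))):
    print(nm,*tri(T(*a),S(*b)))
T=lambda x,y:(90+x/5.7-.4,155+y/5.7-.4); S=lambda x,y:(175+x/6.3-.4,140+y/6.3-.4)
for nm,a,b in(("brd far-left",(287,70),(510,173)),("far-right",(738,88),(690,356)),("near-right",(724,398),(436,436)),("near-left",(270,382),(280,240)),("mate",(646,252),(518,338))):
    print(nm,*tri(T(*a),S(*b)))
print("yel",onz("top",(315+725/5.9,170+268/5.9),.06),"blue",onz("top",(90+103/5.7,155+350/5.7),.06))
# lid centre from side at z=.089
E
```

```text
board top ((458.28076171875, 327.58123779296875), (265.59747314453125, 184.26280212402344), 89.30149841308594)
[[137.6006 220.984 ]
 [139.7556 167.1102]
 [218.23   170.2492]
 [216.0751 224.123 ]]
board side ((453.3926086425781, 317.3254089355469), (276.49114990234375, 189.18174743652344), 89.27436065673828)
lid top ((433.4729919433594, -263.43072509765625), (185.21058654785156, 117.14803314208984), 73.51834106445312)
[[322.7884 213.67  ]
 [333.6549 179.2594]
 [388.7405 196.6549]
 [377.874  231.0655]]
knob top ((356.7561340332031, 204.30487060546875), (7.183992862701416, 12.65007495880127), 38.65980911254883) ((432.532958984375, -258.5196228027344), (22.266246795654297, 39.80852127075195), 52.17306900024414)
knob side ((324.5, 255.0), (12.0, 17.0), 90.0) (316, 249, 18, 13)
lid far-left [ 0.5147 -0.1946  0.082 ] 0.8257381618516704
lid far-right [ 0.4642 -0.3703  0.0816] 0.5803939241741763
near-right [ 0.3563 -0.3379  0.0881] 0.06856705768774823
near-left [ 0.4101 -0.1625  0.0827] 1.168360166635625
dot [ 0.4541 -0.2748  0.1253] 0.4487052665821285
knob other end top [ 0.4145 -0.2542  0.127 ] 0.6572339254962641
brd far-left [0.5543 0.4644 0.0155] 0.8788911985055595
far-right [0.551  0.1918 0.0145] 1.1496674431224236
near-right [0.3642 0.1935 0.0158] 1.5205813176175855
near-left [0.3679 0.4647 0.0151] 1.8839848822434544
mate [0.4479 0.2396 0.036 ] 0.41611903284003915
yel [ 0.408  -0.5402  0.06  ] blue [0.3802 0.5445 0.06  ]
```

```bash
cat >> h.py <<'E'
from scipy.spatial.transform import Rotation as Ro
def plan(g,xang=None):
    """shift to put grasp point at g with tool x at world angle xang(deg), pointing down"""
    o=r.observe();R=Ro.from_quat(o["orientation"]).as_matrix();gp=o["tcp_pos"]+R[:,2]*.164
    a=np.degrees(np.arctan2(R[1,0],R[0,0]))
    d=R.T@(np.array(g)-gp)*1e3
    print("t %.2f grasp"%o["t"],gp.round(4),"xang %.1f"%a,"tilt",np.degrees(R[:2,2]).round(2),"q",np.degrees(o["q"]).round(0),"F",o["force"].round(1),"M",o["wrist_torque"].round(2),"w %.1f"%(o["width"]*87))
    tr=None if xang is None else (a-xang+180)%360-180
    print(" rel",d.round(1),"turn",tr)
E
python3 -c "
from h import *
plan((.434,-.2645,.24),153)"
```

```text
t 0.10 grasp [0.2476 0.5733 0.2397] xang 156.6 tilt [-0.05 -0.09] q [59. 13. 88.  0. 80. -7.] F [0.1 0.3 0.1] M [-0.01 -0.01  0.06] w 86.7
 rel [-503.3 -695.2    0.9] turn 3.6374358500173685
```

```bash
python3 -m crank '-28 -38 0 0; -56 -77 0 0; -84 -116 0 0; -112 -155 0 0; -140 -193 0 0; -168 -232 0 0; -196 -271 0 0; -224 -309 0 0; -252 -348 0 0; -280 -387 0 0; -308 -425 0 0; -336 -464 0 3.6' 70 && python3 -m crank '-28 -38 0 0; -56 -77 0 0; -84 -116 0 0; -112 -155 0 0; -140 -193 0 0; -160 -222 0 0; -160 -222 0 0;-160 -222 0 0; -160 -222 0 0'; python3 -c "
from h import *
plan((.434,-.2645,.116),153)"
```

```text
t: 1.3
tcp_pos: [0.372, 0.0127, 0.4047]
orientation: [0.234, 0.972, 0.0, 0.0]
force: [1.1, 0.3, 0.1]
width: 0.804
t: 2.2
tcp_pos: [0.4141, -0.255, 0.4043]
orientation: [0.233, 0.973, 0.0, -0.0]
force: [-0.5, 0.5, -0.4]
width: 0.804
t 2.20 grasp [ 0.414  -0.2548  0.2403] xang 153.1 tilt [-0.04  0.06] q [ -41.   -7.  108.    0.   79. -104.] F [-0.5  0.5 -0.4] M [-0.02 -0.03  0.02] w 69.9
 rel [-22.4   0.4 124.3] turn 0.06516474508310921
```

```bash
python3 -m crank '-22 0 20 0; -22 0 50 0; -22 0 75 0; -22 0 75 0; -22 0 75 0' ; python3 -c "
from h import *
plan((.434,-.2645,.115),153)
s=r.snapshot('side')[:,:,::-1]
cv2.imwrite('pics/s1.png',cv2.resize(s[180:310,260:400],None,fx=4.5,fy=4.5,interpolation=cv2.INTER_CUBIC))"
```

```text
t: 2.7
tcp_pos: [0.434, -0.2648, 0.3301]
orientation: [0.232, 0.973, 0.0, -0.0]
force: [-0.7, -0.1, 1.2]
width: 0.8
t 2.70 grasp [ 0.4339 -0.2647  0.1661] xang 153.1 tilt [-0.02  0.03] q [ -40.    0.  109.    0.   71. -103.] F [-0.7 -0.1  1.2] M [-0.01 -0.02 -0.04] w 69.6
 rel [-0.   0.2 51.1] turn 0.1212859522577503
```

View pics/s1.png

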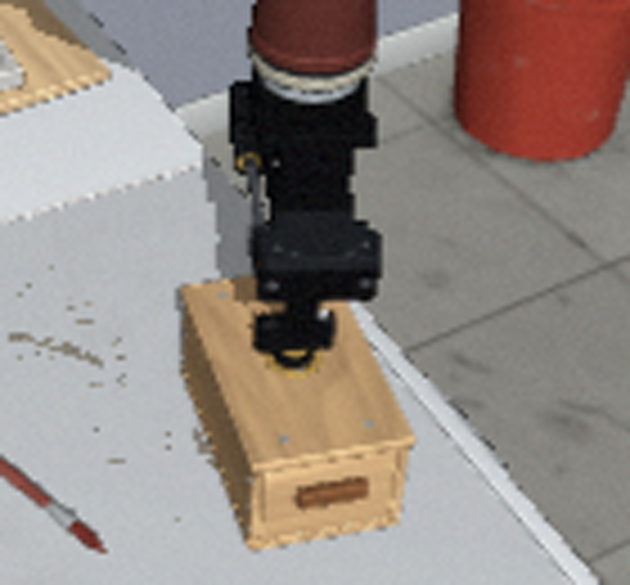

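The gripper is right above the black wing at about (295,335), and the fingers straddle it. I'll descend and close gently.

```bash
python3 -m crank '0 0 25 0; 0 0 45 0; 0 0 51 0; 0 0 51 0; 0 0 51 0' && python3 -m crank '0 0 0 0;0 0 0 0;0 0 0 0;0 0 0 0;0 0 0 0;0 0 0 0;0 0 0 0;0 0 0 0' 5 8; python3 -c "
from h import *
plan((.434,-.2645,.115),153)"
```

```text
t: 3.25
tcp_pos: [0.4344, -0.2662, 0.2805]
orientation: [0.233, 0.972, -0.001, 0.001]
force: [0.1, -0.5, 0.5]
width: 0.807
t: 4.05
tcp_pos: [0.4339, -0.2663, 0.2794]
orientation: [0.233, 0.972, -0.001, 0.0]
force: [-2.3, -1.7, 4.0]
width: 0.226
t 4.05 grasp [ 0.4339 -0.2665  0.1154] xang 153.0 tilt [-0.   -0.07] q [ -40.    4.  111.   -0.   65. -103.] F [-2.3 -1.7  4. ] M [-0.28  0.43 -0.03] w 19.6
 rel [0.8 1.8 0.4] turn 0.04100764099413823
```

```bash
python3 -m crank '0 0 0 0;0 0 0 0;0 0 0 0;0 0 0 0;0 0 0 0' ; python3 -c "
from h import *
plan((.434,-.2645,.115),153)"
```

```text
t: 4.55
tcp_pos: [0.4339, -0.2663, 0.2794]
orientation: [0.233, 0.972, -0.001, 0.0]
force: [-3.9, -1.7, 5.5]
width: 0.225
t 4.55 grasp [ 0.4339 -0.2665  0.1154] xang 153.0 tilt [ 0.01 -0.07] q [ -40.    4.  111.   -0.   65. -103.] F [-3.9 -1.7  5.5] M [-0.39  0.55  0.02] w 19.6
 rel [0.8 1.8 0.4] turn 0.030629563803501014
```

```bash
python3 -m crank '0 0 0 0;0 0 -4 0;0 0 -8 0' 50 && python3 -m crank '0 0 -1 0;0 0 -1 0;0 0 -1 0;0 0 -1 0;0 0 -1 0;0 0 -1 0;0 0 -1 0;0 0 -1 0' 5 8; python3 -c "
from h import *
plan((.434,-.2645,.115),153)
s=r.snapshot('side')[:,:,::-1]
cv2.imwrite('pics/s2.png',cv2.resize(s[180:310,260:400],None,fx=4.5,fy=4.5,interpolation=cv2.INTER_CUBIC))"
```

```text
t: 4.85
tcp_pos: [0.4338, -0.2655, 0.2865]
orientation: [0.233, 0.972, 0.0, -0.0]
force: [-0.1, -0.2, -0.2]
width: 0.418
t: 5.65
tcp_pos: [0.4338, -0.2658, 0.2876]
orientation: [0.233, 0.972, 0.0, -0.0]
force: [-0.5, 0.4, -1.4]
width: 0.168
t 5.65 grasp [ 0.4337 -0.2658  0.1236] xang 153.0 tilt [-0.02  0.01] q [ -40.    4.  111.   -0.   66. -103.] F [-0.5  0.4 -1.4] M [-0.07  0.    0.07] w 14.6
 rel [0.3 1.3 8.6] turn 0.033045924624872214
```

View pics/s2.png

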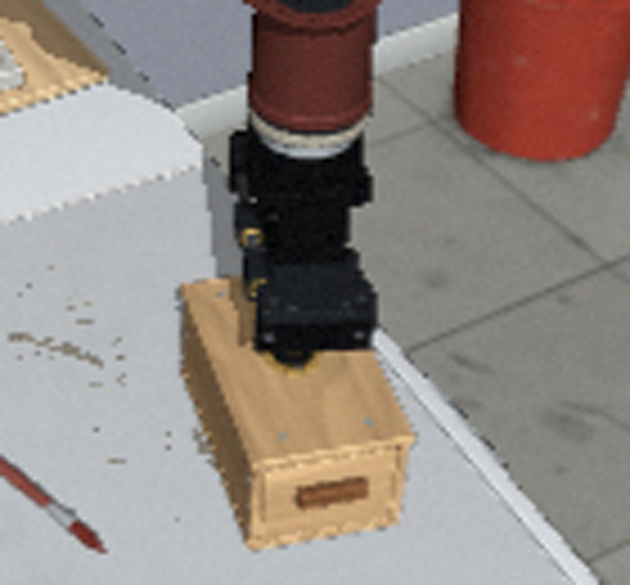

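```bash
python3 -m crank '0 0 0 0;0 0 0 0;0 0 0 6;0 0 0 12;0 0 0 18;0 0 0 24;0 0 0 30;0 0 0 36;0 0 0 42;0 0 0 48;0 0 0 54;0 0 0 60' 5 25 && python3 -m crank '0 0 0 5;0 0 0 5;0 0 0 5'; python3 -c "
from h import *
plan((.434,-.2645,.16),88)"
```

```text
t: 6.9
tcp_pos: [0.4343, -0.2654, 0.2877]
orientation: [0.69, 0.724, 0.001, 0.0]
force: [3.2, 1.8, -1.4]
width: 0.16
t: 7.2
tcp_pos: [0.4339, -0.2657, 0.2876]
orientation: [0.718, 0.696, 0.0, -0.0]
force: [1.2, 1.0, -2.4]
width: 0.155
t 7.20 grasp [ 0.4339 -0.2656  0.1236] xang 88.2 tilt [-0.    0.02] q [-40.   4. 111.   0.  66. -39.] F [ 1.2  1.  -2.4] M [ 0.07 -0.26  0.08] w 13.5
 rel [  1.1   0.1 -36.4] turn 0.1782539196622963
```

```bash
python3 -m crank '0 0 -3 0;0 0 -6 0;0 0 -10 0;0 0 -10 0'; python3 -c "
from h import *
plan((.434,-.2645,.18),88)"
```

```text
t: 7.6
tcp_pos: [0.4339, -0.2661, 0.2985]
orientation: [0.719, 0.695, -0.0, 0.0]
force: [0.4, 0.2, -2.3]
width: 0.157
t 7.60 grasp [ 0.434  -0.2662  0.1345] xang 88.0 tilt [ 0.03 -0.05] q [-40.   3. 110.  -0.  67. -38.] F [ 0.4  0.2 -2.3] M [-0.1   0.05 -0.03] w 13.7
 rel [  1.7  -0.1 -45.5] turn 0.04729694977794452
```

```bash
python3 -m crank '0 0 -10 0;0 0 -20 0;0 0 -30 0;0 0 -45 0;0 0 -60 0;0 0 -75 0;0 0 -90 0;0 0 -90 0'; python3 -c "
from h import *
plan((.434,-.2645,.18),88)
s=r.snapshot('side')[:,:,::-1]
cv2.imwrite('pics/s3.png',cv2.resize(s[180:310,240:400],None,fx=4.5,fy=4.5,interpolation=cv2.INTER_CUBIC))"
```

```text
t: 8.4
tcp_pos: [0.4345, -0.2664, 0.3911]
orientation: [0.719, 0.695, 0.0, 0.003]
force: [1.1, 0.8, -2.8]
width: 0.157
t 8.40 grasp [ 0.4352 -0.267   0.2271] xang 88.0 tilt [ 0.23 -0.2 ] q [-40.  -3. 105.  -0.  77. -38.] F [ 1.1  0.8 -2.8] M [-0.15 -0.02 -0.02] w 13.7
 rel [ 2.6 -1.5 47.1] turn 0.036081978590800645
```

View pics/s3.png

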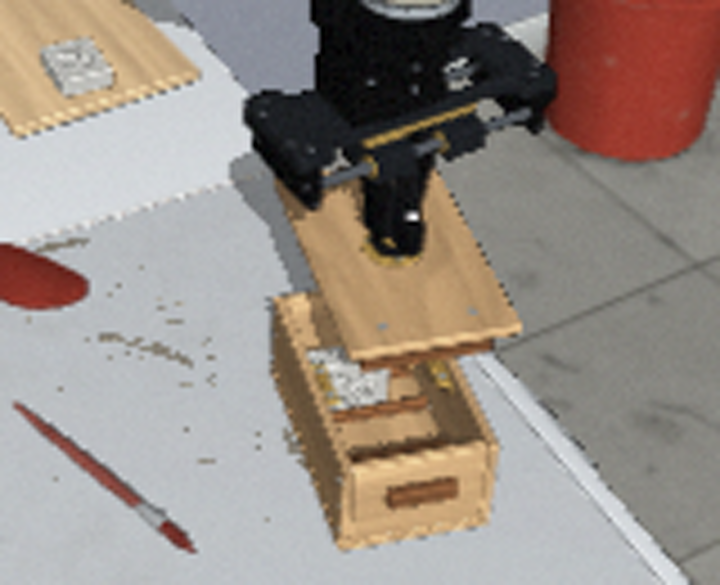

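```bash
python3 -c "
from h import *
np.set_printoptions(precision=3,suppress=True)
for n,p in dict(seamtop=(260,165),seambot=(250,300),heartL=(252,246),heartR=(280,240),hearttop=(272,236),brushL=(303,268),brushR=(357,257),edge1=(230,158),edge2=(290,163),debrisTop=(312,227)).items(): print(n,onz('top',p,0))
t=cv2.imread('pics/top0.png')
cv2.imwrite('pics/tz_mid.png',cv2.resize(t[150:290,225:365],None,fx=4.2,fy=4.2,interpolation=cv2.INTER_CUBIC))
"
```

```text
seamtop [0.574 0.053 0.   ]
seambot [0.11  0.075 0.   ]
heartL [0.293 0.073 0.   ]
heartR [ 0.315 -0.023  0.   ]
hearttop [0.328 0.005 0.   ]
brushL [ 0.222 -0.103  0.   ]
brushR [ 0.263 -0.287  0.   ]
edge1 [0.596 0.158 0.   ]
edge2 [ 0.583 -0.052  0.   ]
debrisTop [ 0.362 -0.132  0.   ]
```

View pics/tz_mid.png

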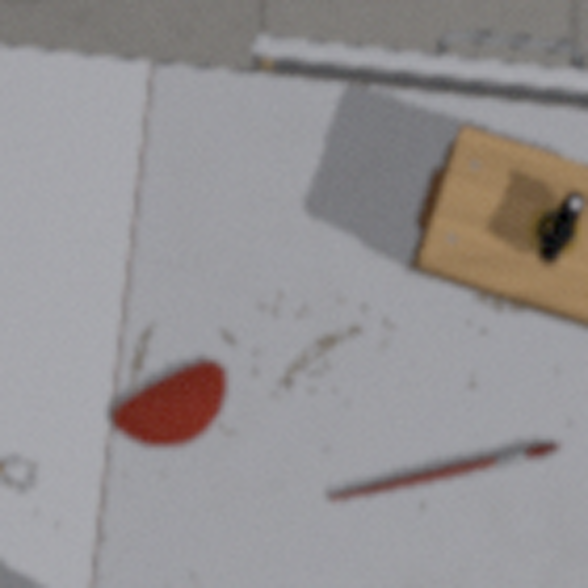

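```bash
python3 -c "
from h import *
plan((.465,-.042,.14),105)"
```

```text
t 8.45 grasp [ 0.4346 -0.2665  0.2255] xang 88.0 tilt [ 0.14 -0.12] q [-40.  -3. 106.  -0.  77. -38.] F [-0.3 -0.3 -3.8] M [-0.12  0.05  0.  ] w 14.1
 rel [225.6  22.5  85.1] turn -16.964312688264386
```

```bash
python3 -m crank '12 1 0 0;35 3 0 -2;60 6 0 -4;85 8 0 -6;110 11 0 -8;135 13 0 -10;160 16 0 -12;185 18 0 -14;205 20 20 -16;218 22 50 -17;226 22 80 -17;226 22 85 -17' && python3 -m crank '0 0 0 0;0 0 0 0;0 0 0 0'; python3 -c "
from h import *
plan((.465,-.042,.0676),105)
s=r.snapshot('side')[:,:,::-1]
cv2.imwrite('pics/s4.png',cv2.resize(s[140:310,200:380],None,fx=3.5,fy=3.5,interpolation=cv2.INTER_CUBIC))"
```

```text
t: 9.65
tcp_pos: [0.461, -0.0386, 0.2979]
orientation: [0.608, 0.794, -0.002, -0.005]
force: [-0.7, 0.3, -3.5]
width: 0.159
t: 9.95
tcp_pos: [0.4643, -0.0413, 0.3045]
orientation: [0.609, 0.793, 0.001, 0.001]
force: [-0.3, -0.2, -3.2]
width: 0.16
t 9.95 grasp [ 0.4648 -0.0415  0.1405] xang 105.0 tilt [ 0.17 -0.05] q [-15.  -4. 116.  -0.  67. -30.] F [-0.3 -0.2 -3.2] M [-0.12  0.07 -0.09] w 13.9
 rel [-0.5 -0.2 72.9] turn -0.004150561544861375
```

View pics/s4.png

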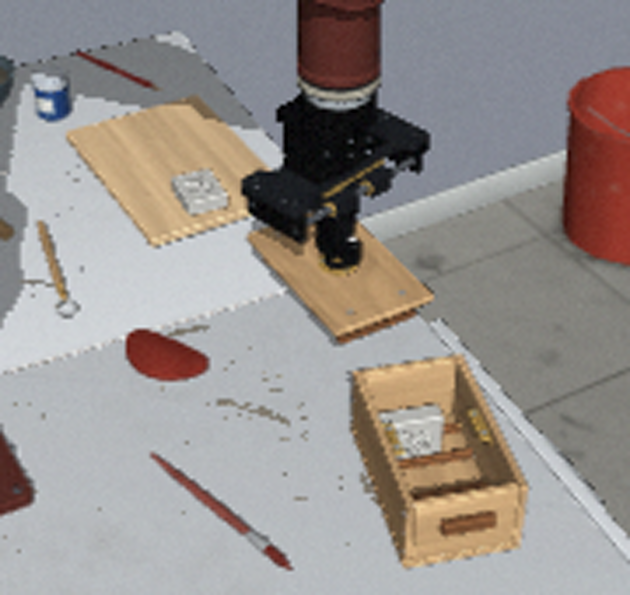

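The lid hangs level over clear bench at about (345,280). The open box at (440,460) shows the mould standing in the far slot with its carved face towards the middle. Next I lower the lid.

```bash
python3 -m crank '0 0 15 0;0 0 35 0;0 0 50 0;0 0 60 0;0 0 65 0;0 0 67 0;0 0 69 0;0 0 70 0;0 0 70 0' ; python3 -c "
from h import *
plan((.465,-.042,.0676),105)"
```

```text
t: 10.9
tcp_pos: [0.4638, -0.0408, 0.2331]
orientation: [0.608, 0.794, 0.0, 0.0]
force: [0.1, 0.3, -3.2]
width: 0.162
t 10.90 grasp [ 0.4639 -0.0408  0.0691] xang 105.0 tilt [ 0.04 -0.01] q [-15.   2. 119.   0.  59. -30.] F [ 0.1  0.3 -3.2] M [-0.11  0.08  0.05] w 14.1
 rel [-1.4  0.8  1.5] turn 0.037981254033837786
```

```bash
python3 -m crank '0 0 1 0;0 0 1.5 0;0 0 2 0;0 0 2 0' ; python3 -c "
from h import *
plan((.465,-.042,.0676),105)"
```

```text
t: 11.3
tcp_pos: [0.4638, -0.0408, 0.2315]
orientation: [0.608, 0.794, 0.0, 0.0]
force: [-3.1, 0.8, 5.7]
width: 0.159
t 11.30 grasp [ 0.4638 -0.0408  0.0675] xang 105.0 tilt [ 0.01 -0.  ] q [-15.   3. 119.  -0.  59. -30.] F [-3.1  0.8  5.7] M [0.06 0.64 0.04] w 13.8
 rel [-1.5  0.8 -0.1] turn 0.03964229496165217
```

```bash
python3 -m crank '0 0 0 0;0 0 0 0;0 0 0 0;0 0 0 0;0 0 -30 0;0 0 -70 0;0 0 -120 0;0 0 -160 0;0 0 -160 0' 50 10; python3 -c "
from h import *
plan((.465,-.042,.0676),105)
s=r.snapshot('side')[:,:,::-1]
cv2.imwrite('pics/s5full.png',s)
cv2.imwrite('pics/s5.png',cv2.resize(s[140:310,200:380],None,fx=3.5,fy=3.5,interpolation=cv2.INTER_CUBIC))
s=r.snapshot('top')[:,:,::-1]
cv2.imwrite('pics/t5full.png',s)
cv2.imwrite('pics/t5.png',cv2.resize(s[150:290,180:400],None,fx=3.5,fy=3.5,interpolation=cv2.INTER_CUBIC))
"
```

```text
t: 12.2
tcp_pos: [0.4654, -0.0412, 0.3977]
orientation: [0.608, 0.794, 0.002, 0.006]
force: [0.8, -0.3, 0.3]
width: 0.573
t 12.20 grasp [ 0.4673 -0.0417  0.2337] xang 105.0 tilt [ 0.68 -0.18] q [-15. -10. 111.   0.  78. -30.] F [ 0.8 -0.3  0.3] M [-0.07  0.02  0.03] w 49.8
 rel [  1.3  -4.1 166. ] turn 0.03851337376539732
```

View pics/s5.png

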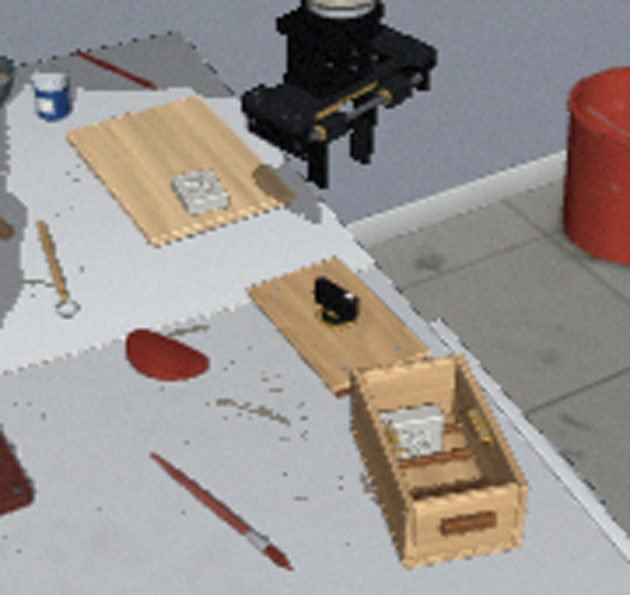

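View pics/t5.png

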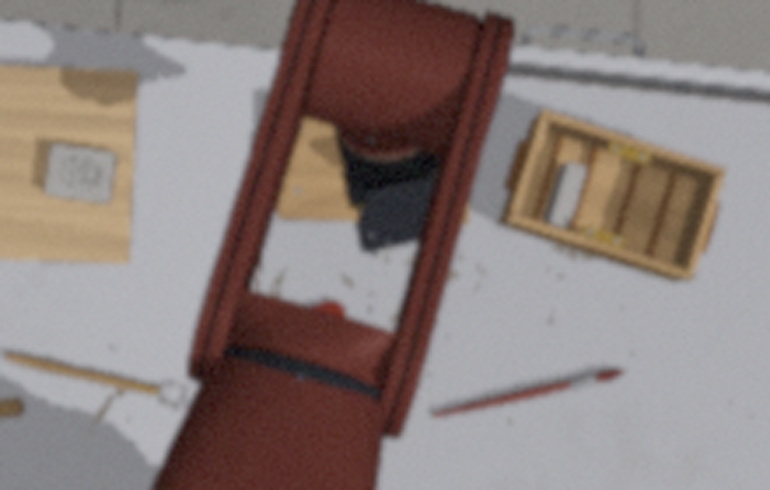

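```bash
python3 -c "
from h import *
t=cv2.imread('pics/t5full.png');s=cv2.imread('pics/s5full.png')
cv2.imwrite('pics/t5z.png',cv2.resize(t[175:235,320:392],None,fx=9,fy=9,interpolation=cv2.INTER_CUBIC))
cv2.imwrite('pics/s5z.png',cv2.resize(s[238:305,295:355],None,fx=9,fy=9,interpolation=cv2.INTER_CUBIC))
"
```

```text
(no output)
```

View pics/t5z.png

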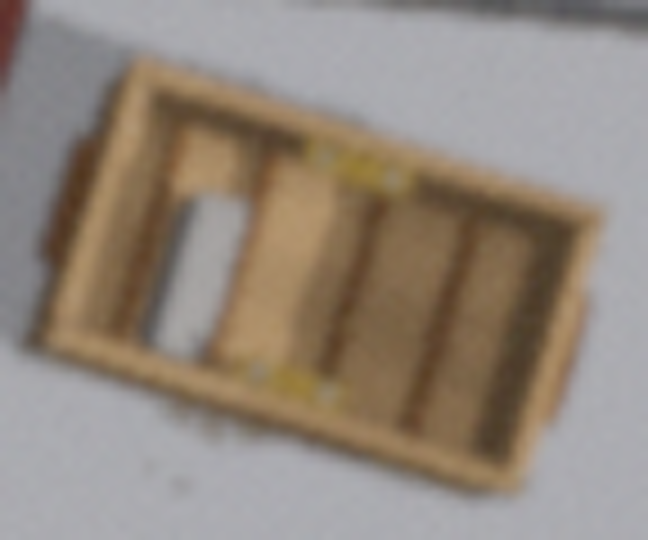

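View pics/s5z.png

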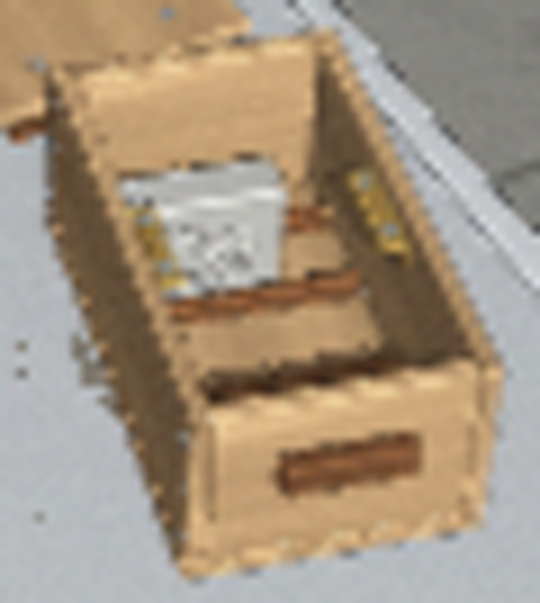

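```bash
python3 -c "
from h import *
np.set_printoptions(precision=4,suppress=True)
T=lambda x,y:(320+x/9-.44,175+y/9-.44); S=lambda x,y:(295+x/9-.44,238+y/9-.44)
for p in((192,195),(248,197),(210,358),(155,348)): print(onz('top',T(*p),.059))
print('mean',np.mean([onz('top',T(*p),.059) for p in((192,195),(248,197),(210,358),(155,348))],0))
for n,a,b in(('far back',(192,192),(280,160)),('near back',(152,348),(120,183)),('far front',(248,197),(285,183)),('box nearleft',(40,345),(52,75)),('boxfarleft',(135,58),(335,35)),('boxfarright',(605,205),(498,365)),('boxnearright',(518,492),(195,405))): print(n,*tri(T(*a),S(*b)))
for p in((40,345),(135,58),(605,205),(518,492)): print('rim@.08',onz('top',T(*p),.08))
for p in((120,183),(280,160),(285,183),(158,205)): print('side@.059',onz('side',S(*p),.059))
"
```

```text
[ 0.4644 -0.2203  0.059 ]
[ 0.4641 -0.2409  0.059 ]
[ 0.4046 -0.2276  0.059 ]
[ 0.4078 -0.2074  0.059 ]
mean [ 0.4352 -0.224   0.059 ]
far back [ 0.4698 -0.2235  0.0509] 5.318513368633746
near back [ 0.4104 -0.2082  0.0547] 3.6752335139464973
far front [ 0.4641 -0.2411  0.0571] 0.31968257026521874
box nearleft [ 0.4085 -0.1642  0.0746] 2.534553732381729
boxfarleft [ 0.5138 -0.1974  0.0738] 2.1736964376430206
boxfarright [ 0.4623 -0.3669  0.0776] 0.24725975677606687
boxnearright [ 0.3589 -0.335   0.0829] 2.215796936855517
rim@.08 [ 0.4066 -0.1627  0.08  ]
rim@.08 [ 0.5115 -0.1957  0.08  ]
rim@.08 [ 0.4619 -0.3661  0.08  ]
rim@.08 [ 0.3576 -0.335   0.08  ]
side@.059 [ 0.4103 -0.2128  0.059 ]
side@.059 [ 0.4681 -0.2316  0.059 ]
side@.059 [ 0.4627 -0.2426  0.059 ]
side@.059 [ 0.4161 -0.2293  0.059 ]
```

```bash
python3 -c "
from h import *
plan((.436,-.2245,.18),163)"
```

```text
t 12.30 grasp [ 0.4643 -0.041   0.2278] xang 105.0 tilt [ 0.16 -0.04] q [-15.  -9. 111.  -0.  78. -30.] F [-0.3  0.4  0. ] M [0.01 0.02 0.01] w 50.1
 rel [-169.9  -75.1   47.9] turn -57.967157839467376
```

```bash
python3 -m crank '-20 -8 0 -6;-40 -16 0 -12;-62 -25 0 -19;-84 -34 0 -26;-106 -44 0 -33;-128 -54 0 -40;-148 -64 0 -47;-170 -75 0 -53;-170 -75 20 -58;-170 -75 48 -58;-170 -75 48 -58;-170 -75 48 -58' 42; python3 -c "
from h import *
plan((.436,-.2245,.08),163)
s=r.snapshot('side')[:,:,::-1]
cv2.imwrite('pics/s6.png',cv2.resize(s[180:310,260:400],None,fx=4.5,fy=4.5,interpolation=cv2.INTER_CUBIC))"
```

```text
t: 13.5
tcp_pos: [0.4347, -0.224, 0.3411]
orientation: [0.148, 0.989, 0.001, -0.002]
force: [-0.9, -0.3, -0.0]
width: 0.486
t 13.50 grasp [ 0.4342 -0.2235  0.1771] xang 163.0 tilt [-0.19  0.14] q [ -37.   -3.  111.    0.   72. -110.] F [-0.9 -0.3 -0. ] M [-0.06  0.07  0.  ] w 42.3
 rel [-2.4 -0.5 97.1] turn 0.019686114220121453
```

View pics/s6.png

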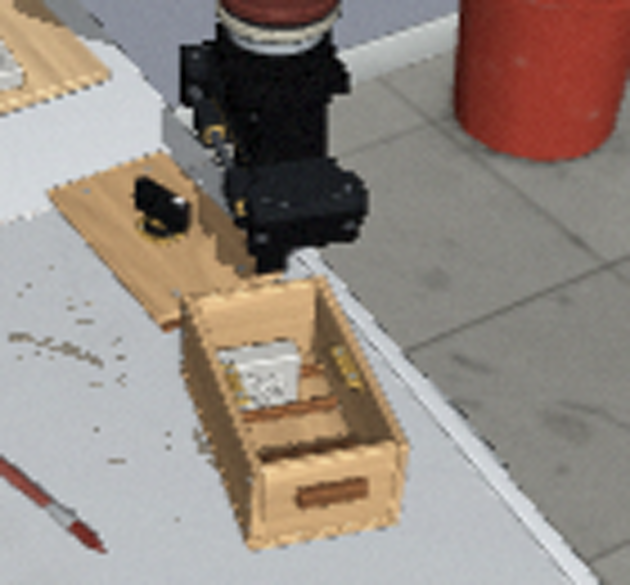

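```bash
python3 -m crank '0 0 25 0;0 0 50 0;0 0 75 0;0 0 85 0;0 0 95 0;0 0 95 0'; python3 -c "
from h import *
plan((.436,-.2245,.045),163)
s=r.snapshot('side')[:,:,::-1]
cv2.imwrite('pics/s7.png',cv2.resize(s[210:300,290:370],None,fx=7,fy=7,interpolation=cv2.INTER_CUBIC))"
```

```text
t: 14.15
tcp_pos: [0.4353, -0.2243, 0.2476]
orientation: [0.147, 0.989, 0.0, -0.0]
force: [-0.3, -0.8, -0.7]
width: 0.485
t 14.15 grasp [ 0.4352 -0.2243  0.0836] xang 163.0 tilt [-0.03  0.02] q [ -36.    4.  115.   -0.   61. -110.] F [-0.3 -0.8 -0.7] M [-0.03 -0.02 -0.01] w 42.2
 rel [-0.8 -0.  38.6] turn 0.044121002757037786
```

View pics/s7.png

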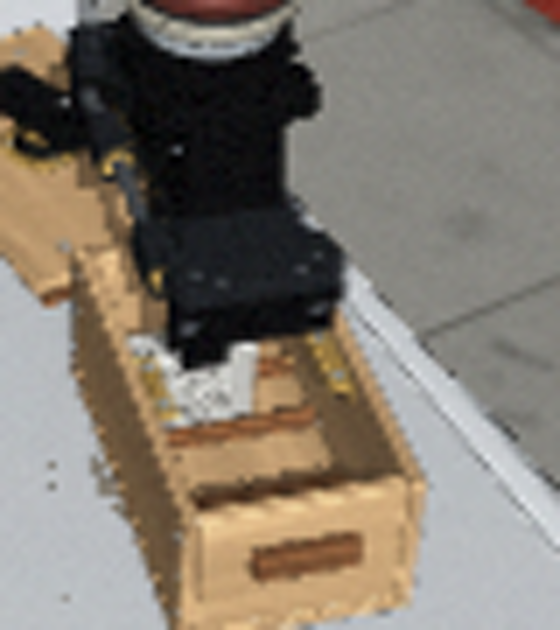

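```bash
python3 -m crank '0 0 10 0;0 0 20 0;0 0 30 0;0 0 36 0;0 0 36 0'; python3 -m crank '0 0 0 0;0 0 0 0;0 0 0 0;0 0 0 0;0 0 0 0' 15 5; python3 -c "
from h import *
plan((.436,-.2245,.045),163)"
```

```text
t: 14.7
tcp_pos: [0.4347, -0.224, 0.2103]
orientation: [0.148, 0.989, 0.001, -0.001]
force: [-0.1, 0.0, -0.7]
width: 0.483
t: 15.2
tcp_pos: [0.4355, -0.2247, 0.2123]
orientation: [0.148, 0.989, -0.0, 0.001]
force: [0.1, -1.1, 2.3]
width: 0.263
t 15.20 grasp [ 0.4356 -0.2249  0.0483] xang 163.0 tilt [ 0.05 -0.06] q [ -37.    8.  116.   -0.   56. -110.] F [ 0.1 -1.1  2.3] M [-0.34  0.06 -0.03] w 22.9
 rel [-0.2  0.5  3.3] turn 0.03552364435097388
```

```bash
python3 -m crank '0 0 0 0;0 0 0 0;0 0 -5 0;0 0 -15 0;0 0 -30 0;0 0 -50 0;0 0 -75 0;0 0 -105 0;0 0 -130 0;0 0 -130 0' 15 15; python3 -c "
from h import *
plan((.459,.34,.18),180)
s=r.snapshot('side')[:,:,::-1]
cv2.imwrite('pics/s8.png',cv2.resize(s[180:310,260:400],None,fx=4.5,fy=4.5,interpolation=cv2.INTER_CUBIC))"
```

```text
t: 16.2
tcp_pos: [0.4363, -0.2249, 0.3462]
orientation: [0.147, 0.989, -0.002, 0.003]
force: [0.4, -0.8, -1.1]
width: 0.264
t 16.20 grasp [ 0.4373 -0.2256  0.1822] xang 163.0 tilt [ 0.35 -0.24] q [ -36.   -3.  111.    0.   72. -110.] F [ 0.4 -0.8 -1.1] M [-0.06 -0.03 -0.02] w 22.9
 rel [144.2 547.4  -0. ] turn -16.952841827384333
```

View pics/s8.png

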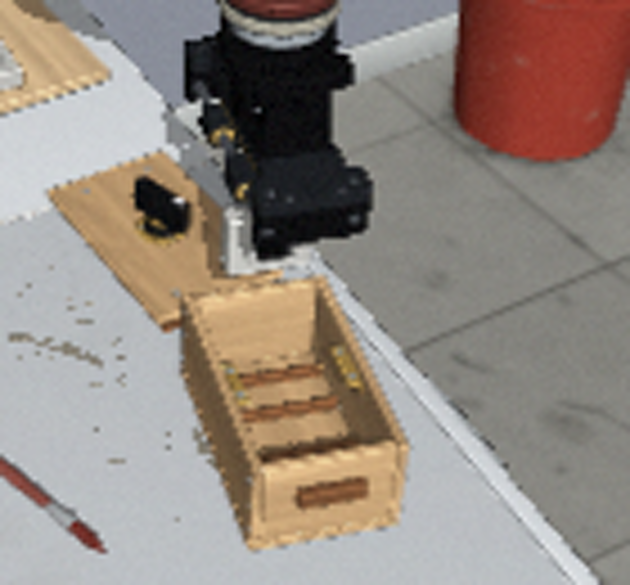

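The box is empty and the mould is in the jaws, upright at about (265,240). Next I carry it to the ware board.

```bash
python3 -m crank '5 19 0 0;14 53 0 -1.5;24 92 0 -3;34 131 0 -4.5;44 169 0 -6;54 208 0 -8;65 247 0 -9.5;75 285 0 -11;85 324 0 -12.5;95 363 0 -14;105 402 0 -15.5;115 440 0 -17' && python3 -c "
from h import *
plan((.459,.34,.18),180)"
```

```text
t: 17.45
tcp_pos: [0.4526, 0.2316, 0.3398]
orientation: [-0.001, 1.0, -0.0, -0.002]
force: [0.7, 0.6, -1.3]
width: 0.263
t 17.45 grasp [0.4521 0.2315 0.1758] xang -179.9 tilt [-0.17 -0.05] q [ 18.  -0. 108.   0.  72. -72.] F [ 0.7  0.6 -1.3] M [0.04 0.   0.05] w 22.8
 rel [ -7.1 108.5  -4.3] turn 0.11167149364769102
```

```bash
python3 -m crank '-3 30 0 0;-5 65 0 0;-6 95 0 0;-6 100 0 0;-6 100 20 0;-6 100 50 0;-6 100 75 0;-6 100 90 0;-6 100 90 0;-6 100 90 0;-6 100 90 0' && python3 -c "
from h import *
plan((.459,.34,.0625),180)
s=r.snapshot('side')[:,:,::-1]
cv2.imwrite('pics/s9.png',cv2.resize(s[110:230,180:330],None,fx=5,fy=5,interpolation=cv2.INTER_CUBIC))"
```

```text
t: 18.55
tcp_pos: [0.4603, 0.3302, 0.2533]
orientation: [-0.0, 1.0, 0.001, 0.001]
force: [0.8, 0.2, -1.2]
width: 0.266
t 18.55 grasp [0.4606 0.3304 0.0893] xang -180.0 tilt [0.12 0.06] q [ 28.  14. 104.  -0.  63. -62.] F [ 0.8  0.2 -1.2] M [ 0.02  0.06 -0.03] w 23.2
 rel [ 1.7  9.6 26.8] turn 0.027502959527623716
```

View pics/s9.png

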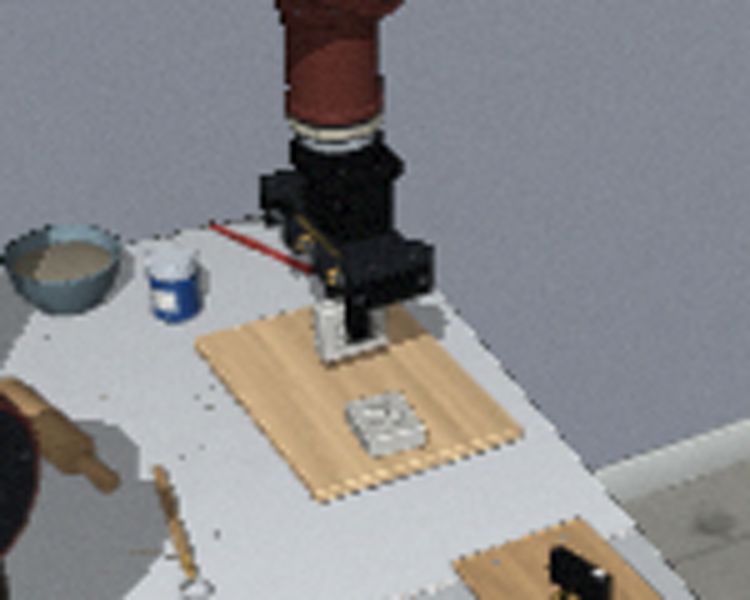

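The mould hangs upright over the free part of the board at about (350,335), and the other mould lies clear at (388,422).

```bash
python3 -m crank '1 8 8 0;1 8 16 0;1 8 21 0;1 8 24 0;1 8 25 0;1 8 25 0;1 8 25 0' && python3 -c "
from h import *
plan((.459,.34,.0625),180)"
```

```text
t: 19.3
tcp_pos: [0.4587, 0.338, 0.2268]
orientation: [-0.0, 1.0, 0.0, 0.0]
force: [0.5, 1.2, -1.4]
width: 0.265
t 19.30 grasp [0.4588 0.3381 0.0628] xang -180.0 tilt [0.03 0.01] q [ 28.  16. 104.  -0.  60. -62.] F [ 0.5  1.2 -1.4] M [ 0.   -0.01 -0.  ] w 23.1
 rel [-0.2  1.9  0.3] turn 0.02908870633962124
```

```bash
python3 -m crank '0 0 0.5 0;0 0 1 0;0 0 1 0' && python3 -c "
from h import *
plan((.459,.34,.0625),180)"
```

```text
t: 19.6
tcp_pos: [0.4588, 0.3381, 0.2262]
orientation: [-0.0, 1.0, 0.0, 0.0]
force: [-0.7, 0.2, 3.4]
width: 0.266
t 19.60 grasp [0.4589 0.3381 0.0622] xang -180.0 tilt [0.03 0.01] q [ 28.  16. 104.  -0.  60. -62.] F [-0.7  0.2  3.4] M [-0.08  0.22  0.  ] w 23.1
 rel [-0.1  1.9 -0.3] turn 0.03515900161028185
```

```bash
python3 -m crank '0 0 0 0;0 0 0 0;0 0 0 0;0 0 0 0;0 0 -10 0;0 0 -30 0;0 0 -60 0;0 0 -80 0;0 0 -80 0;0 0 -80 0' 42 && python3 -c "
from h import *
plan((.459,.34,.0625),90)
s=r.snapshot('side')[:,:,::-1]
cv2.imwrite('pics/s10f.png',s)
cv2.imwrite('pics/s10.png',cv2.resize(s[150:220,210:290],None,fx=8,fy=8,interpolation=cv2.INTER_CUBIC))
s=r.snapshot('top')[:,:,::-1]
cv2.imwrite('pics/t10f.png',s)
cv2.imwrite('pics/t10.png',cv2.resize(s[145:245,110:260],None,fx=5,fy=5,interpolation=cv2.INTER_CUBIC))"
```

```text
t: 20.6
tcp_pos: [0.4587, 0.3381, 0.3064]
orientation: [-0.0, 1.0, 0.0, 0.001]
force: [0.3, -0.3, -0.6]
width: 0.483
t 20.60 grasp [0.4589 0.3382 0.1424] xang -180.0 tilt [0.07 0.04] q [ 28.  10. 101.   0.  68. -62.] F [ 0.3 -0.3 -0.6] M [0.08 0.01 0.01] w 42.0
 rel [-0.   1.7 79.9] turn 90.03655085793082
```

View pics/s10.png

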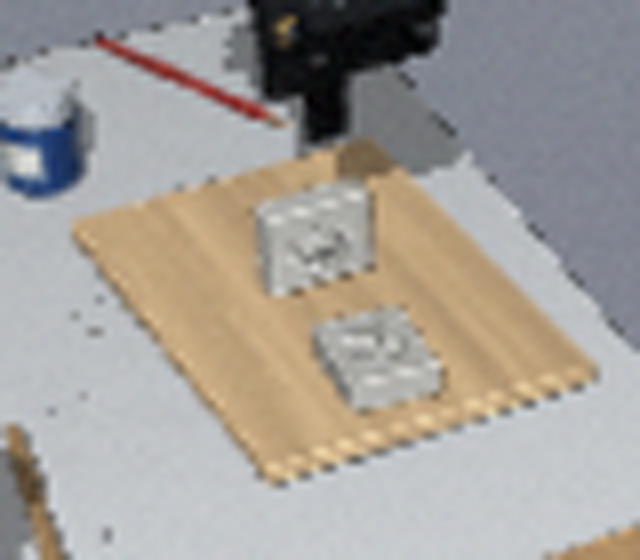

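View pics/t10.png

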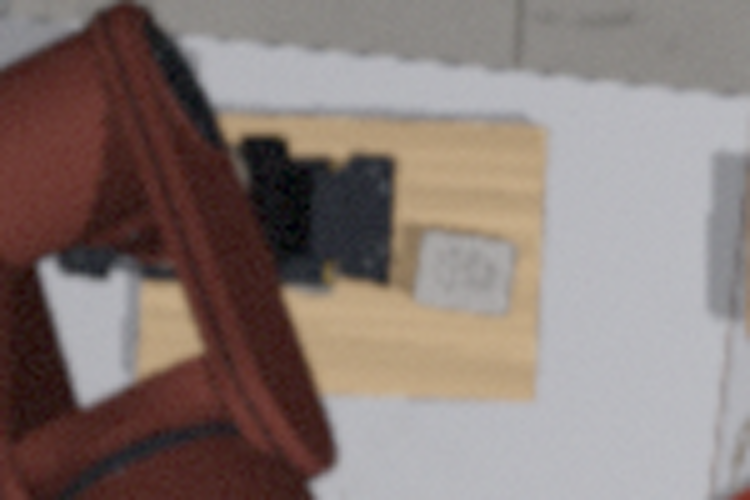

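```bash
python3 -c "
from h import *
np.set_printoptions(precision=4,suppress=True)
S=lambda x,y:(210+x/8-.44,150+y/8-.44)
for n,p,z in(('front top L',(262,222),.073),('front top R',(374,196),.073),('front bot L',(270,296),.022),('front bot R',(376,264),.022),('back top L',(256,205),.073),('back topR',(366,182),.073),('brd nearR',(268,480),.022),('brd farR',(598,376),.022),('brd nearL',(74,226),.022),('brd farL',(370,140),.022)): print(n,onz('side',S(*p),z))
"
```

```text
front top L [0.4256 0.3282 0.073 ]
front top R [0.4889 0.3219 0.073 ]
front bot L [0.4292 0.3333 0.022 ]
front bot R [0.4933 0.3331 0.022 ]
back top L [0.4301 0.3453 0.073 ]
back topR [0.4916 0.3369 0.073 ]
brd nearR [0.3572 0.1822 0.022 ]
brd farR [0.5455 0.1789 0.022 ]
brd nearL [0.3641 0.4529 0.022 ]
brd farL [0.5501 0.454  0.022 ]
```

Stage 2 is met in the pictures: the mould stands alone at (315,235), carved face towards -y. Since the tool can't tilt, I'll grip the two ends lightly near the top. Then I'll follow an arc about the lower back edge, so the mould pivots between the pads onto its back.

```bash
python3 -m crank '0 0 0 8;0 0 0 16;0 0 0 24;0 0 0 32;0 0 0 40;0 2 0 48;0 4 0 56;0 6 0 64;-1 8 0 72;-1 10 0 80;-1 11 0 88;-1 11 0 90' 87 && python3 -m crank '0 0 5 0;0 0 15 0;0 0 20 0;0 0 20 0' && python3 -c "
from h import *
plan((.460,.349,.080),90)
s=r.snapshot('side')[:,:,::-1]
cv2.imwrite('pics/s11.png',cv2.resize(s[130:220,200:300],None,fx=6.5,fy=6.5,interpolation=cv2.INTER_CUBIC))"
```

```text
t: 21.9
tcp_pos: [0.4591, 0.3488, 0.304]
orientation: [0.708, 0.706, -0.001, -0.0]
force: [-0.2, 0.4, -0.6]
width: 1.002
t: 22.3
tcp_pos: [0.4589, 0.3486, 0.2837]
orientation: [0.707, 0.707, -0.002, -0.0]
force: [-0.1, 0.3, 0.2]
width: 0.999
t 22.30 grasp [0.4584 0.3483 0.1197] xang 90.1 tilt [-0.18 -0.1 ] q [ 29.  13. 101.  -0.  66.  29.] F [-0.1  0.3  0.2] M [-0.11  0.02  0.06] w 86.9
 rel [ 0.8  1.7 39.7] turn 0.061976075555151056
```

View pics/s11.png

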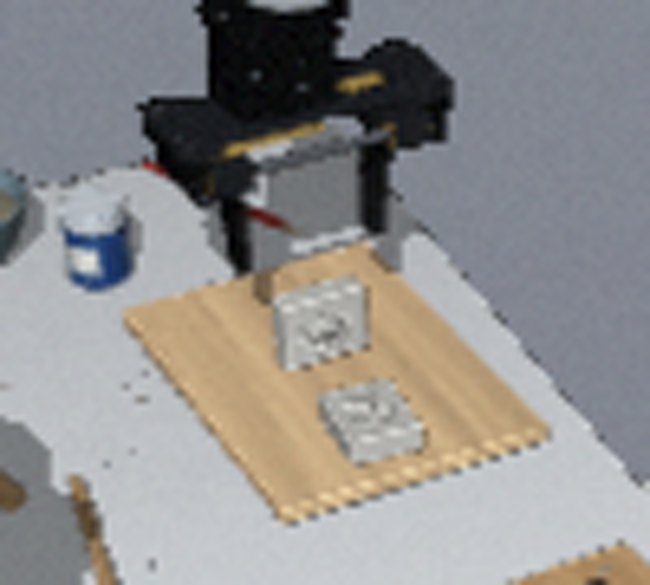

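```bash
python3 -m crank '1 1 15 0;1 1 28 0;1 1 36 0;1 1 39 0;1 1 39 0;1 1 39 0' && python3 -m crank '0 0 0 0;0 0 0 0;0 0 0 0;0 0 0 0;0 0 0 0;0 0 0 0' 50 4 && python3 -c "
from h import *
plan((.460,.349,.080),90)
s=r.snapshot('side')[:,:,::-1]
cv2.imwrite('pics/s12.png',cv2.resize(s[130:220,200:300],None,fx=6.5,fy=6.5,interpolation=cv2.INTER_CUBIC))"
```

```text
t: 22.95
tcp_pos: [0.4607, 0.3501, 0.2469]
orientation: [0.707, 0.707, 0.0, 0.0]
force: [-0.2, -0.6, 0.3]
width: 1.0
t: 23.55
tcp_pos: [0.4606, 0.3501, 0.247]
orientation: [0.707, 0.707, 0.0, -0.0]
force: [-0.0, -0.1, 1.4]
width: 0.714
t 23.55 grasp [0.4606 0.3501 0.083 ] xang 90.0 tilt [0.01 0.01] q [ 29.  16. 102.   0.  62.  29.] F [-0.  -0.1  1.4] M [-0.09  0.19  0.  ] w 62.1
 rel [-1.1 -0.6  3. ] turn 0.032348128955732136
```

View pics/s12.png

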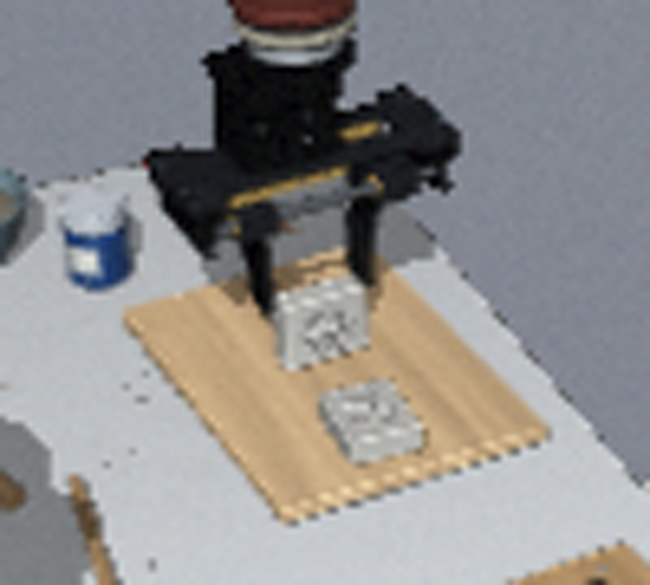

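```bash
python3 -m crank '0 0 1.5 0;2 0 2 0;4 0 2 0;6 0 2 0;8 0 2 0;10 0 2 0;12 0 2.3 0;14 0 2.6 0;16 0 3 0' && python3 -c "
from h import *
plan((.460,.349,.080),90)
s=r.snapshot('side')[:,:,::-1]
cv2.imwrite('pics/s13.png',cv2.resize(s[130:220,200:300],None,fx=6.5,fy=6.5,interpolation=cv2.INTER_CUBIC))"
```

```text
t: 24.5
tcp_pos: [0.4606, 0.3661, 0.2435]
orientation: [0.707, 0.707, -0.0, 0.0]
force: [0.4, -0.9, 0.3]
width: 0.714
t 24.50 grasp [0.4605 0.3661 0.0795] xang 90.0 tilt [-0.01 -0.01] q [ 31.  17. 100.  -0.  62.  31.] F [ 0.4 -0.9  0.3] M [-0.18 -0.04  0.  ] w 62.1
 rel [-17.1  -0.5  -0.5] turn 0.03498375973970269
```

View pics/s13.png

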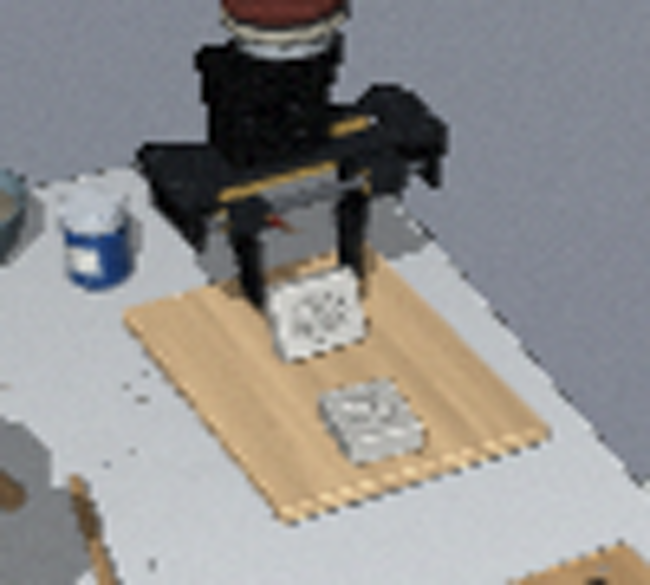

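The top has leaned back about 20° and the lower edge has stayed put, so the pivot works. I'll continue the arc.

```bash
python3 -m crank '2 0 1 0;4 0 1.8 0;6 0 2.5 0;7.6 0 3 0;10 0 4.3 0;12.4 0 5.6 0;14.6 0 6.8 0;16.8 0 8.5 0;19 0 10.1 0;20.9 0 11.8 0' && python3 -c "
from h import *
plan((.460,.387,.07),90)
s=r.snapshot('side')[:,:,::-1]
cv2.imwrite('pics/s14.png',cv2.resize(s[130:220,200:300],None,fx=6.5,fy=6.5,interpolation=cv2.INTER_CUBIC))"
```

```text
t: 25.55
tcp_pos: [0.4605, 0.3871, 0.2317]
orientation: [0.707, 0.707, -0.0, -0.0]
force: [-0.1, -0.2, 0.0]
width: 0.718
t 25.55 grasp [0.4605 0.3871 0.0677] xang 90.0 tilt [-0.01 -0.  ] q [33. 20. 99.  0. 62. 33.] F [-0.1 -0.2  0. ] M [-0.13  0.05 -0.03] w 62.5
 rel [-0.1 -0.5 -2.3] turn 0.03570373570045149
```

View pics/s14.png

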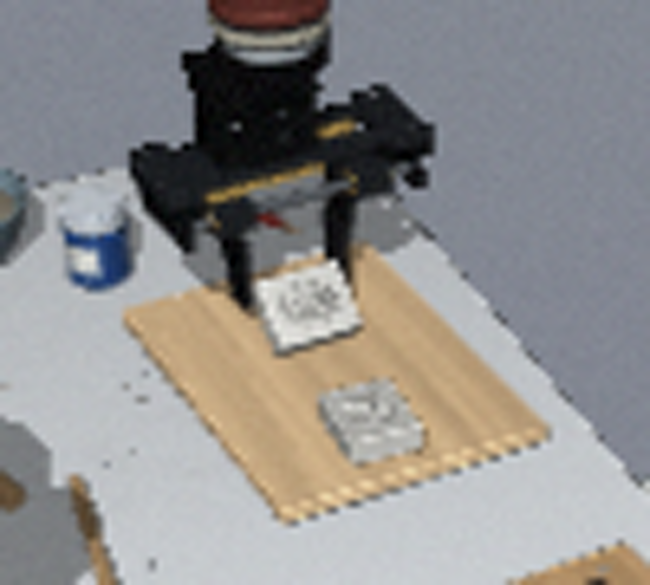

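```bash
python3 -m crank '1.8 0 2 0;3.6 0 4 0;5.3 0 6.2 0;6.8 0 8.5 0;8.2 0 10.8 0;9.5 0 13 0;10.6 0 15.5 0;11.6 0 18 0;12.4 0 20.4 0;12.4 0 20.4 0' && python3 -c "
from h import *
plan((.460,.4,.07),90)
s=r.snapshot('side')[:,:,::-1]
cv2.imwrite('pics/s15.png',cv2.resize(s[130:220,200:300],None,fx=6.5,fy=6.5,interpolation=cv2.INTER_CUBIC))"
```

```text
t: 26.6
tcp_pos: [0.4604, 0.3992, 0.211]
orientation: [0.707, 0.707, -0.0, 0.0]
force: [0.6, 0.5, 0.0]
width: 0.715
t 26.60 grasp [0.4603 0.3991 0.047 ] xang 90.0 tilt [-0.03 -0.03] q [34. 22. 98. -0. 60. 33.] F [0.6 0.5 0. ] M [ 0.07 -0.02  0.02] w 62.2
 rel [  0.8  -0.4 -23. ] turn 0.042214891806281685
```

View pics/s15.png

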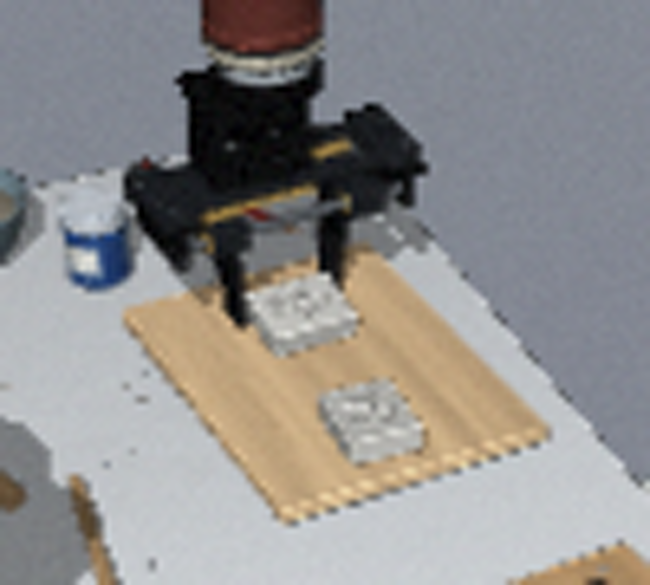

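```bash
python3 -m crank '0.6 0 1.5 0;1 0 3 0;1.3 0 4 0;1.5 0 5 0;1.5 0 5.5 0;1.5 0 5.5 0;1.5 0 5.5 0' && python3 -c "
from h import *
plan((.460,.4,.07),90)
s=r.snapshot('side')[:,:,::-1]
cv2.imwrite('pics/s16.png',cv2.resize(s[150:210,215:285],None,fx=9,fy=9,interpolation=cv2.INTER_CUBIC))"
```

```text
t: 27.35
tcp_pos: [0.4605, 0.4008, 0.206]
orientation: [0.707, 0.707, -0.0, -0.0]
force: [-0.6, -0.1, 0.1]
width: 0.716
t 27.35 grasp [0.4605 0.4008 0.042 ] xang 90.0 tilt [-0.01 -0.  ] q [34. 23. 98.  0. 59. 34.] F [-0.6 -0.1  0.1] M [-0.06  0.14 -0.01] w 62.3
 rel [ -0.8  -0.5 -28. ] turn 0.03391999539314838
```

View pics/s16.png

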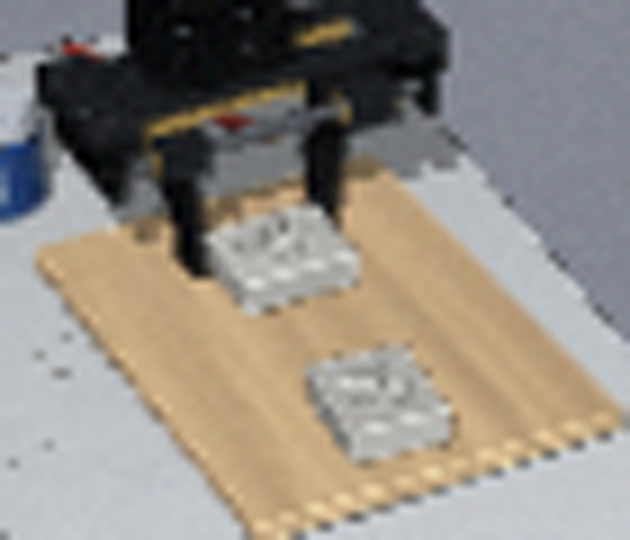

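```bash
python3 -m crank '0 0 0.8 0;0 0 1.5 0;0 0 1.5 0' && python3 -c "
from h import *
plan((.460,.4,.07),90)"
```

```text
t: 27.7
tcp_pos: [0.4606, 0.4009, 0.2046]
orientation: [0.707, 0.707, 0.0, -0.0]
force: [-0.2, 0.8, 1.0]
width: 0.715
t 27.70 grasp [0.4607 0.401  0.0406] xang 90.0 tilt [0.02 0.02] q [34. 23. 98.  0. 59. 34.] F [-0.2  0.8  1. ] M [ 0.06  0.12 -0.01] w 62.2
 rel [ -1.   -0.6 -29.4] turn 0.03441262782664012
```

The mould is flat, tips just above the board. I'll ease the jaws open, then back straight up and clear.

```bash
python3 -m crank '0 0 0 0;0 0 0 0' 65 && python3 -m crank '0 0 0 0;0 0 0 0;0 0 0 0' 82 && python3 -m crank '0 0 -10 0;0 0 -40 0;0 0 -80 0;0 0 -120 0;0 0 -160 0;-40 -20 -180 0;-80 -50 -190 0;-125 -75 -190 0;-170 -85 -190 0;-210 -90 -190 0;-250 -90 -190 0;-250 -90 -190 0' && python3 -c "
from h import *
plan((.460,.4,.07),90)
s=r.snapshot('side')[:,:,::-1]
cv2.imwrite('pics/s17f.png',s)
cv2.imwrite('pics/s17.png',cv2.resize(s[130:310,180:380],None,fx=3.3,fy=3.3,interpolation=cv2.INTER_CUBIC))
s=r.snapshot('top')[:,:,::-1]
cv2.imwrite('pics/t17f.png',s)
cv2.imwrite('pics/t17.png',cv2.resize(s[145:290,80:400],None,fx=2.5,fy=2.5,interpolation=cv2.INTER_CUBIC))"
```

```text
t: 27.9
tcp_pos: [0.4607, 0.4008, 0.2047]
orientation: [0.707, 0.707, 0.0, 0.0]
force: [1.3, -0.8, 0.1]
width: 0.738
t: 28.2
tcp_pos: [0.4606, 0.4008, 0.2046]
orientation: [0.707, 0.707, 0.0, 0.0]
force: [0.4, 0.3, 0.7]
width: 0.908
t: 29.4
tcp_pos: [0.3703, 0.1475, 0.3952]
orientation: [0.708, 0.706, -0.0, 0.001]
force: [-0.6, 1.5, 0.2]
width: 0.945
t 29.40 grasp [0.3705 0.1473 0.2312] xang 89.8 tilt [ 0.08 -0.08] q [ 10. -20. 120.  -0.  80.  11.] F [-0.6  1.5  0.2] M [-0.06  0.04  0.01] w 82.3
 rel [253.3  88.3 161. ] turn -0.2249078724478295
```

View pics/s17.png

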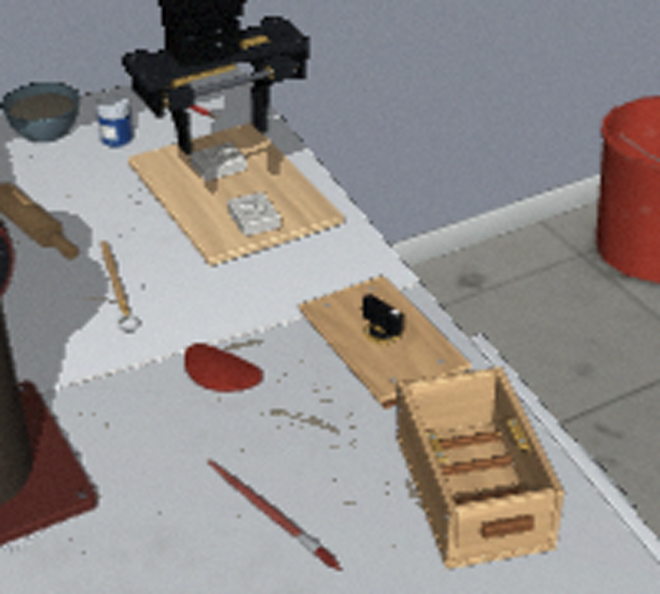

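View pics/t17.png

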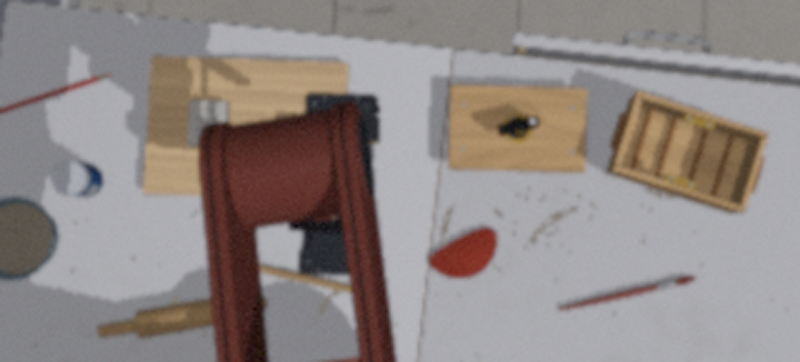

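```bash
python3 -m crank '-35 0 0 0;-70 10 0 0;-110 20 0 0;-150 30 0 0;-190 40 0 0;-220 40 0 0;-220 40 0 0;-220 40 0 0' && python3 -c "
from h import *
np.set_printoptions(precision=4,suppress=True)
plan((.460,.4,.07),90)
s=r.snapshot('side')[:,:,::-1]
cv2.imwrite('pics/s18f.png',s)
cv2.imwrite('pics/s18.png',cv2.resize(s[140:220,200:300],None,fx=7,fy=7,interpolation=cv2.INTER_CUBIC))
s=r.snapshot('top')[:,:,::-1]
cv2.imwrite('pics/t18f.png',s)
cv2.imwrite('pics/t18.png',cv2.resize(s[150:235,90:230],None,fx=5.7,fy=5.7,interpolation=cv2.INTER_CUBIC))
"
```

```text
t: 30.3
tcp_pos: [0.4112, -0.0686, 0.3945]
orientation: [0.707, 0.707, 0.0, -0.001]
force: [0.4, 0.3, -0.3]
width: 0.941
t 30.30 grasp [ 0.4111 -0.0685  0.2305] xang 90.0 tilt [-0.03  0.06] q [-20. -17. 117.   0.  80. -20.] F [ 0.4  0.3 -0.3] M [-0.09 -0.01  0.01] w 81.9
 rel [468.3  49.  160.9] turn 0.0146903240787708
```

View pics/s18.png

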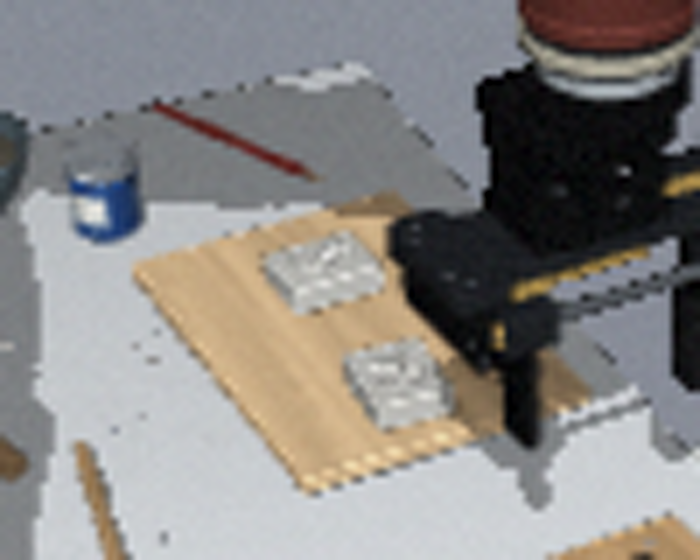

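View pics/t18.png

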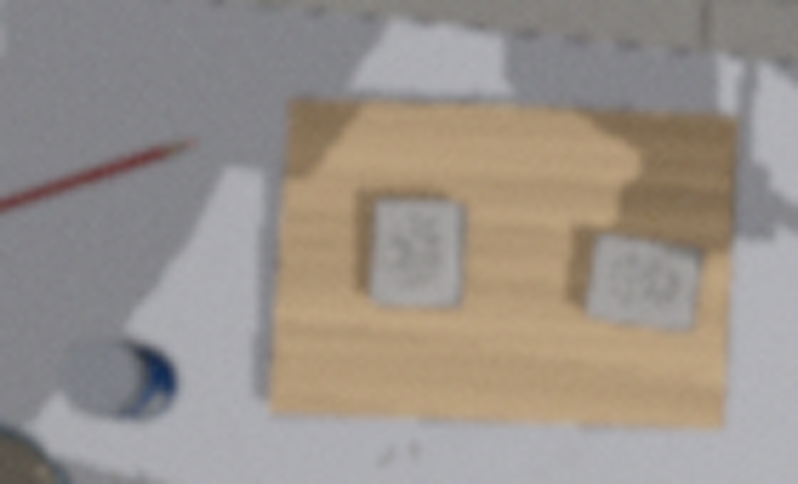

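```bash
python3 -c "
from h import *
np.set_printoptions(precision=4,suppress=True)
T=lambda x,y:(90+x/5.7-.4,150+y/5.7-.4);S=lambda x,y:(200+x/7-.4,140+y/7-.4)
m=[onz('top',T(*p),.042) for p in((373,196),(464,202),(459,307),(368,303))]
b=[onz('top',T(*p),.022) for p in((290,98),(737,117),(722,425),(271,411))]
print('mould',np.mean(m,0),'board',np.mean(b,0)); print([np.linalg.norm(m[i]-m[i-1]).round(4) for i in range(4)])
for n,a,c in(('farL',(373,196),(352,232)),('farR',(464,202),(386,268)),('nearR',(459,307),(298,292)),('nearL',(368,303),(263,262))): print(n,*tri(T(*a),S(*c)))
a=cv2.imread('pics/top0.png').astype(int);c=cv2.imread('pics/t18f.png').astype(int)
t0=cv2.imread('pics/top0.png');t1=cv2.imread('pics/t18f.png')
for n,bx in(('mate',(185,184,218,216)),('blue',(98,204,126,228)),('yellow',(420,200,452,226))):
  x0,y0,x1,y1=bx
  g0=cv2.cvtColor(t0[y0:y1,x0:x1],6);g1=cv2.cvtColor(t1[y0-6:y1+6,x0-6:x1+6],6)
  R=cv2.matchTemplate(g1,g0,cv2.TM_CCOEFF_NORMED);print(n,cv2.minMaxLoc(R)[1],np.subtract(cv2.minMaxLoc(R)[3],6))
"
```

```text
mould [0.4609 0.3742 0.042 ] board [0.4582 0.3269 0.022 ]
[np.float64(0.0633), np.float64(0.0537), np.float64(0.0621), np.float64(0.0535)]
farL [0.4948 0.4031 0.0349] 0.7739823767023187
farR [0.492  0.3481 0.0384] 0.8041101937999485
nearR [0.4303 0.3474 0.0407] 1.776201015952902
nearL [0.4319 0.4041 0.0314] 1.320509328516222
mate 0.5602255463600159 [0 0]
blue 0.8232718110084534 [-1  0]
yellow 0.9973992109298706 [0 0]
```

```bash
python3 -c "
from rig import r
print(r.job_done())"
```

```text
the job is handed in; nothing more can be done
None
```

The mould now lies flat, carved face up, on the ware board, and I handed the job in at about 30.4 s of the 72 s allowed. No verdict was reported.

**What I did**
- **Lid:** I turned the knob about 65° clockwise and lifted the lid straight up. I set it on its battens on clear bench between the box and the board. My first knob grip was too low, probably on the boss under the wing (19.6 mm wide where 14 was expected), so I re-gripped 8 mm higher before turning.
- **Standing the mould:** I took the mould out by its faces, stood it on edge on the board and let go.
- **Laying it flat:** I took it again by its two ends with 4 N. The tool cannot tilt, so I lowered the mould in an arc about its lower back edge, letting it turn between the pads.

**Last checks**
- **Mould:** in the top view its centre is about 3 mm in x and 47 mm in y from the board's centre, well inside the limits. Both views show it flat and face up, with the gripper clear.
- **Heights:** triangulated mould corner heights came out at 31 to 41 mm where 42 was expected. The side view reads several mm low throughout (about 6 mm low on the lid and board too), so I relied on the contact forces and the pictures for height and flatness.
- **Other mould and jars:** picture matching found the other mould and yellow jar unmoved. The blue jar came out 1 pixel (about 3 mm) off. Shadows had changed in that view, so its match was weaker (0.82), and the other mould's was weaker still (0.56).

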